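Gem tester from its drawer, held square on the marked turquoise

TASK

Pull the drawer of the low steel case wide open by its bar, take the gem tester out, and put its spring-loaded copper tip on the yellow dot drawn on the flat back of one of the two mounted turquoises, with the tester at right angles to that flat face, pressing only lightly, until the tip has gone about half way into its sleeve. Finish while still holding the tester there, steady, so that it can take its reading: do not put it down or let go. Do not shove the stone's holder, and leave the other holder and everything else on the bench where it is.

Things in the scene. Friction and masses are not known exactly. Their poses are not given: they have to be found in the camera images.
- case: low grey-green steel instrument case, fixed, 220 mm deep (x) x 240 mm wide (y) x 75 mm high; origin at the centre of its underside. Its own x points into the case: the drawer front is at x = -110 mm and the drawer comes out along the case's own -x
- case_drawer (a joint): travel of the drawer, m: 0 shut, 0.15 fully out; stays where it is left, about 1 N of friction. Front panel 240 mm wide, its top 68 mm above the bench; behind it an open tray, inside 187 mm deep and 214 mm wide, floor 14 mm and wall tops 48 mm above the bench. The tester rides in it
- handle (a point): middle of the drawer's round steel pull bar (11 mm thick, 110 mm long, level, parallel to the drawer front, its axis 35 mm in front of it and 46 mm above the bench; it stands on two 8 mm posts, 47 mm either side of its middle). Moves with the drawer
- tester: gem tester, a flat black hand unit, 90 g: housing 110 mm long (own x) x 24 mm wide (own y) x 20 mm thick (own z), origin at the middle of the housing, own +x towards its tip. In front of the housing (x = 55 to 84 mm) a grey nose ending in a 10 mm sleeve, then the copper tip. It lies level in the drawer's cradle, across the drawer, tip to the case's +y
- cradle (a point): middle of the black cradle in the drawer (moves with it), where the tester's origin lies: 35 mm above the bench, 76 mm behind the drawer's outer front. Its two bridges hold the housing 33 to 43 mm either side of the middle, with cheeks just above mid-height; the middle is free on both sides down to the drawer floor, 48 mm from the tester's side to the front wall
- tester_tip (a joint): how far the copper tip is pushed into its sleeve, m: 0 out, 0.008 fully in. Its spring pushes back with 1.4 N at the start, 2.8 N half way (0.004) and 4.2 N fully in
- tester_point (a point): point of the copper tip (4 mm thick, rounded), on the tester's own x axis, 94 mm in front of its origin when the tip is out; its axes are parallel to the tester's
- marked_holder: heavy loose stand, 1.6 kg: base 100 x 85 x 24 mm, a block with a thumbscrew (top 132 mm above the bench) clamps a level brass rod with a flat-backed round turquoise, 35 mm across, axis 105 mm above the bench; its flat face is upright, 55 mm in front of the origin, looks to the holder's own -x and bears a yellow dot. Origin at the centre of the underside; slides if pushed with some 8 N
- dot (a point): centre of the yellow dot, 8 mm across, on the flat upright face of the marked stone, 108 mm above the bench; its x axis points into the stone, square to the face (the direction in which the tester's tip must point)
- plain_holder: a holder of the same make with a greener turquoise that has no dot; to be left alone. Same frame and sizes
- guard (a point): middle of the top rail of the polisher's hanging mesh splash guard, fixed behind the work: the rail, 260 mm above the bench, runs 130 mm either side of this point, nearly along world y, and the guard hangs from it to 60 mm above the bench. Keep the arm and gripper on the robot's side of it (smaller x), also when swinging in from the left
- white_tray: white plastic tray, 141 x 151 x 28 mm, with two rough stones in it; bystander; origin at the centre of its underside
- dop_stick_0: dop stick lying on the bench, 137 mm; bystander; origin at the centre of its underside
- dop_stick_1: dop stick lying beside the other, 140 mm; bystander; origin at the centre of its underside
- powder_pot: small pot with blue lid, 56 mm across, 52 mm high; bystander; origin at the centre of its underside
- wax_bar: green bar of polishing compound, 34 x 88 x 28 mm; bystander; origin at the centre of its underside
- felt_wheel: grey felt wheel lying flat, 86 mm across, 20 mm high; bystander; origin at the centre of its underside
- brush: old toothbrush lying on the bench, 195 mm; bystander; origin at the centre of its underside

How it is judged (in metres and radians):
On the way, in this order (a step that is already met when the one before it is completed fails the run):
1. the drawer is pulled open by at least 100 mm (value of joint case_drawer above 0.1 m), for 0.1 s.
2. the tester is in the fingers, lifted clear of the drawer (height (world z) of tester above 0.062 m and contact force between tester and the fingers above 1 N and contact force between tester and case below 0.02 N), for 0.2 s.
At the end, for the whole second after the job is handed in: The fingers hold the tester still, touching nothing else but the marked stone: tip point within 5.5 mm of the dot's centre, long axis within 10 degrees of square to the flat face, tip pushed 2 to 6.5 mm (of 8) into its sleeve, force on the stone 1 to 6 N, holder upright (distance between tester_point and dot below 0.0055 m and angle between the x axis of tester and the x axis of dot, either way round below 0.175 rad and value of joint tester_tip between 0.002 and 0.0065 m and contact force between tester and marked_holder between 1 and 6 N and contact force between tester and the fingers above 2 N and contact force between tester and case below 0.02 N and contact force between tester and plain_holder below 0.02 N and height (world z) of tester above 0.062 m and linear speed of tester below 0.01 m/s and angle between marked_holder's own z axis and vertical below 0.1 rad); the arm keeps its last pose, push and grip.
It fails at once if the tester is pushed hard against the marked stone or its holder (more than 12 N) (contact force between tester and marked_holder above 12 N).
It fails at once if the marked stone's holder is shoved more than 10 mm (distance of marked_holder from where it was at the start of the episode above 0.01 m).
It fails at once if the holder without a dot is moved by more than 10 mm (distance of plain_holder from where it was at the start of the episode above 0.01 m).
It fails at once if a bystander is moved by more than 30 mm (distance of any of white_tray, dop_stick_0, dop_stick_1, powder_pot, wax_bar, felt_wheel, brush from where it was at the start of the episode above 0.03 m).
It also fails if it takes over 59 s, if anything falls off the work surface, if the arm or the gripper's body presses on something with over 40 N, if the wrist force passes 120 N, or if a joint passes its speed limit or range.

ROBOT

A 6-joint arm with a two-finger parallel gripper is mounted at the origin on a cart in front of the work surface, level with it; the furniture and walls round the work are solid. World frame = base frame: x ahead of the robot, y to its left, z up, the work surface at z = 0. Lengths are in m, angles in degrees, forces in N, time in s.
With the tool pointing down it reaches from about 0.325 to 0.75 m from the base axis. Payload 7.6 kg.
Tool frame: the origin (TCP) lies midway between the tips of the shut fingers; the grasp point (between the pads) lies 19 mm behind it; y points along the fingers, x is the direction in which the jaws open and shut, and the axes are right-handed (so a half turn about y gives the same grasp; the last joint's range is limited). The gripper opens to 85 mm and grips with 20 to 120 N. Pads are 22 mm wide; open, the fingers measure 114 mm over their backs; the gripper's body (76 mm by 85 mm) begins 54 mm behind the grasp point. The pads swing forward as they close: fully open they stand 13 mm farther back than shut.
Start: joints at [68.68, 2.991, 80.254, -0, 96.75, -4.028], TCP at [0.156, 0.501, 0.231] pointing down, gripper open.
Joint ranges: [-166.34, 166.34], [-52.06, 124.39], [6.96, 135.62], [-60.46, 240.46], [14.63, 156.25], [-167.68, 167.68]. Speed limits (degrees/s): [147.25, 147.25, 172.46, 180, 180, 180].

INTERFACE

Orientations are given as a 3x3 rotation matrix whose columns are the frame's x, y, z axes.
In Python, from station import telemetry, cams, ctrl, spotter gives the robot as it stands. The module is installed in compiled form; this text tells all that it offers.
- The arm moves only by the tool apply_moves, never from a script. Its argument "plan" is a list of rows, each an object with "travel": the shift along the tool's x, y, z in units of 25 mm (1.0 is 25 mm), a list of three; "spin": the turn about the tool's y in degrees; "claw": the gripper command: -1 is shut, 1 is fully open, values between are in proportion. A call has 1 to 10 rows; each row shifts and turns the pose as measured when the row begins, along the tool's axes as they then stand; what a row does not reach is not made up. A row lasts 1/12 s, in which the tool goes at most 41.7 mm and 7.16 degrees, less where a joint would pass 70% of its speed; a pose out of reach is approached as far as the arm can. A call is refused whole if a number of a shift passes 1 or a number of a turn 7.16, either way. A call with a gripper value outside its range is refused whole. The fingers move at their own pace and stop on an object; "force" is the grip in N (left out, the last holds). Time passes only in rows, so rows that do not move let the fingers close. It gives the time, the measured TCP pose, the force and the opening at its end, in the units of the state.
- telemetry.read_state(): the state, without advancing time (a new reading comes with each control period).
- cams.read_camera(name): name is "scene" or "top" or "wrist"; returns a dict with "frame" (384x512x3 uint8, red, green, blue), "fx", "fy", "cx", "cy" (pixels), "pose" (4x4, takes a point from camera to world coordinates). Camera axes: x right, y down, z forward; pixel columns grow to the right and rows downward; lengths in m; the calibration is good to about 2 mm. A picture is of the moment at which its call begins. There is no depth.
- ctrl.hand_in(): hands the job in, once; it reports no verdict.
Trained networks look in a picture, given as the dict that the camera call returned (one of the last four; its "shot" number tells which), for a name from the list of things; names that differ only in an ending like _2 or _b are one class to them, and where a whole thing is asked for, a point or a joint stands for the part that bears it (a point fixed in the world has none). Each returns a list of dicts, best first, with "p" (0 to 1); they miss things now and then, are a little off and sometimes report something else, mostly with a low value. They report only what shows in the picture. A call takes as long as a camera call.
- spotter.spot_in(picture, thing): "extent" ([left, top, right, bottom] in pixels, round what is visible of it).
- spotter.outline_of(picture, thing): "pixels" (384x512 bool, what is visible of it) and "extent" ([left, top, right, bottom] in pixels, round what is visible of it).
The state is a dict: "time": time; "q": joint angles; "qd": joint speeds; "tau": joint torques, N m; "tcp_pos": TCP position; "tcp_rot": TCP orientation; "contact_force": force on the tool from outside, world axes, zero at the start; "torque": the same for the moment, N m; "finger_gap": finger opening in m.
Only numpy, scipy, OpenCV 4.12 (cv2) and the standard library are available. Lean on these libraries where they do the work, as an engineer would, in place of code of your own. Each camera call takes 0.05 s, during which the arm holds its last target. There are 200 camera calls.

## Working session

There is one attempt and no reset: what is moved stays moved. The work goes in short steps, Python scripts to look and compute and a tool call to move; the robot and the scene stay as the last step left them, time stands still between calls to the robot, and variables do not carry over. Pictures are saved under pics/ and viewed, about 8 in all and at most 12, crops included, and the job is handed in when it is done.

Besides the shell and the picture viewer there is one more tool, called after ">>>" as name(argument=value, ...), one argument or row to a line, values as JSON. apply_moves: Moves the arm, as the interface text tells. Its arguments: {"type":"object","properties":{"plan":{"type":"array"},"force":{"type":"number"}},"required":["plan"]}

```bash
mkdir -p pics
cat > h.py <<'E'
import numpy as np, cv2
from station import telemetry, cams, ctrl, spotter
def save(p,name,box=None,scale=1):
    im=p["frame"][:,:,::-1]
    if box: im=im[box[1]:box[3],box[0]:box[2]]
    if scale!=1: im=cv2.resize(im,None,fx=scale,fy=scale,interpolation=cv2.INTER_CUBIC)
    cv2.imwrite("pics/"+name,im)
def ray(p,u,v):
    d=p["pose"][:3,:3]@np.array([(u-p["cx"])/p["fx"],(v-p["cy"])/p["fy"],1]); return p["pose"][:3,3],d/np.linalg.norm(d)
def at_z(p,u,v,z):
    o,d=ray(p,u,v); return o+d*(z-o[2])/d[2]
def proj(p,X):
    c=p["pose"][:3,:3].T@(np.asarray(X)-p["pose"][:3,3]); return np.array([p["fx"]*c[0]/c[2]+p["cx"],p["fy"]*c[1]/c[2]+p["cy"]])
def tri(*obs):
    A=np.zeros((3,3));b=np.zeros(3);R=[ray(*o) for o in obs]
    for o,d in R:
        P=np.eye(3)-np.outer(d,d);A+=P;b+=P@o
    X=np.linalg.solve(A,b)
    return X,[np.linalg.norm((np.eye(3)-np.outer(d,d))@(X-o)) for o,d in R]
E
python3 - <<'E'
from h import *
np.set_printoptions(precision=3,suppress=True)
P={n:cams.read_camera(n) for n in("scene","top","wrist")}
for n,p in P.items(): print(n,p["fx"],p["cx"],p["cy"],p["pose"].tolist())
big=np.hstack([P["scene"]["frame"],P["top"]["frame"]])[:,:,::-1]
save(P["scene"],"scene0.png",scale=1.5);save(P["top"],"top0.png",scale=1.5)
for n,p in P.items():
    for t in("case","handle","tester","cradle","marked_holder","dot","plain_holder","guard","white_tray","powder_pot","wax_bar","felt_wheel","brush","dop_stick_0"):
        print(n,t,[(np.round(r["extent"]),round(r["p"],2)) for r in spotter.spot_in(p,t)[:2]])
s=telemetry.read_state();print(s)
E
```

```text
scene 362.6177485800294 253.73467829893033 190.24337387521692 [[-0.6234934931028909, -0.36972267539163695, 0.6888838852517932, -0.34324407501175114], [-0.7815027979941622, 0.32015624355399863, -0.5354935633980007, 0.6398042634534521], [-0.022566364032587966, -0.8722414361944996, -0.4885546399326341, 0.8039297969908367], [0.0, 0.0, 0.0, 1.0]]
top 398.7279108896114 254.8892491456756 190.89898431545348 [[-0.003985130377196032, -0.9949530438292445, 0.10026245214834056, 0.3854275091437967], [-0.9999919975059064, 0.00392979065946775, -0.0007494461421451179, -0.02623971623259129], [0.00035165327236545756, -0.10026463643924657, -0.9949607424515212, 1.4484019289503083], [0.0, 0.0, 0.0, 1.0]]
wrist 302.67987448432973 257.3074663838019 189.86564273102633 [[0.2971956276965271, 0.9145519289969133, 0.2743529260753227, 0.08723751274964832], [0.9548150805031248, -0.2841480964140348, -0.08710924949792025, 0.5232687422357287], [-0.001709070471873016, 0.28784479927958495, -0.9576755455820185, 0.37393853076235667], [0.0, 0.0, 0.0, 1.0]]
scene case [(array([140., 313., 176., 344.]), 0.58), (array([305., 198., 328., 208.]), 0.41)]
scene handle []
scene tester []
scene cradle []
scene marked_holder [(array([168., 249., 206., 286.]), 0.86)]
scene dot [(array([168., 247., 202., 290.]), 0.65)]
scene plain_holder [(array([234., 220., 263., 236.]), 0.61)]Traceback (most recent call last):
  File "<stdin>", line 9, in <module>
ValueError: it knows: brush, case, case_drawer, cradle, dop_stick, dot, felt_wheel, handle, marked_holder, plain_holder, powder_pot, tester, tester_point, tester_tip, wax_bar, white_tray
```

View pics/scene0.png

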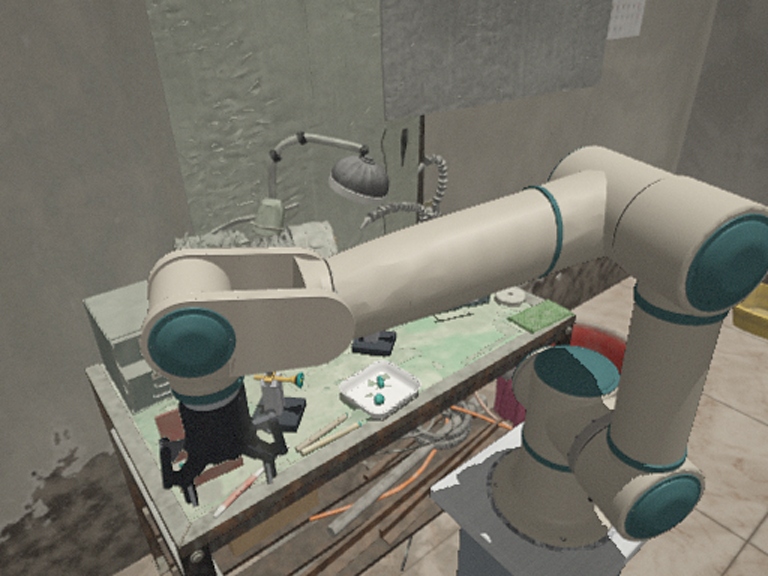

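View pics/top0.png

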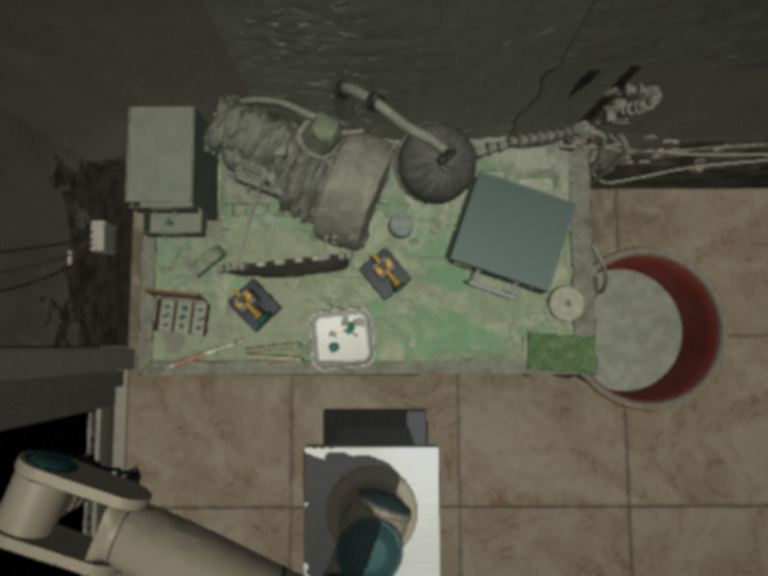

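Run:
```python
from h import *
np.set_printoptions(precision=3,suppress=True)
P={n:cams.read_camera(n) for n in("scene","top","wrist")}
for n,p in P.items():
    for t in("case","handle","case_drawer","tester","marked_holder","dot","plain_holder","white_tray","powder_pot","wax_bar","felt_wheel","brush","dop_stick"):
        print(n,t,[(np.round(r["extent"]).tolist(),round(r["p"],2)) for r in spotter.spot_in(p,t)[:2]])
s=telemetry.read_state();print(s)
```

```text
scene case [([168.0, 251.0, 205.0, 292.0], 0.52)]
scene handle []
scene case_drawer []
scene tester []
scene marked_holder [([168.0, 249.0, 206.0, 291.0], 0.65)]
scene dot [([169.0, 246.0, 202.0, 289.0], 0.67), ([314.0, 199.0, 325.0, 202.0], 0.43)]
scene plain_holder [([234.0, 220.0, 262.0, 238.0], 0.77), ([138.0, 315.0, 176.0, 348.0], 0.38)]
scene white_tray [([227.0, 240.0, 277.0, 280.0], 0.65)]
scene powder_pot [([223.0, 239.0, 278.0, 276.0], 0.24)]
scene wax_bar [([309.0, 195.0, 326.0, 207.0], 0.51)]
scene felt_wheel [([329.0, 193.0, 351.0, 205.0], 0.69)]
scene brush [([141.0, 311.0, 174.0, 345.0], 0.58), ([330.0, 193.0, 351.0, 204.0], 0.42)]
scene dop_stick [([198.0, 278.0, 229.0, 302.0], 0.58), ([202.0, 281.0, 243.0, 303.0], 0.48)]
top case [([296.0, 115.0, 382.0, 199.0], 0.8)]
top handle [([304.0, 171.0, 359.0, 200.0], 0.87)]
top case_drawer [([301.0, 176.0, 362.0, 198.0], 0.6)]
top tester []
top marked_holder [([154.0, 185.0, 187.0, 218.0], 0.92), ([314.0, 177.0, 359.0, 200.0], 0.58)]
top dot [([109.0, 224.0, 162.0, 245.0], 0.61), ([153.0, 186.0, 186.0, 220.0], 0.55)]
top pla
[... 566 characters left out ...]
st white_tray [([61.0, 364.0, 87.0, 384.0], 0.53)]
wrist powder_pot []
wrist wax_bar []
wrist felt_wheel []
wrist brush [([197.0, 285.0, 288.0, 342.0], 0.67)]
wrist dop_stick [([164.0, 332.0, 172.0, 338.0], 0.44)]
{'time': 2.6, 'q': array([68.677,  2.992, 80.252,  0.001, 96.749, -4.03 ]), 'qd': array([ 0.024,  0.016, -0.1  ,  0.022,  0.077, -0.05 ]), 'tau': array([  0.   , -38.154, -36.031,  -0.   ,   0.   ,   0.   ]), 'tcp_pos': array([0.156, 0.501, 0.231]), 'tcp_rot': array([[ 0.297,  0.   , -0.955],
       [ 0.955,  0.   ,  0.297],
       [ 0.   , -1.   ,  0.   ]]), 'contact_force': array([ 0.355, -0.315, -0.294]), 'torque': array([0.028, 0.026, 0.011]), 'finger_gap': 0.08523128210579002}
```

The top view shows the case at right (about 340,157 in the raw frame), its bar at (328,189), one holder at (170,202) and the other at (256,181). The mesh guard is behind and left, between them. In the scene view the arm hides most of the case. I'll enlarge the work area and compute positions.

Run:
```python
from h import *
np.set_printoptions(precision=3,suppress=True)
p=cams.read_camera("top")
save(p,"top1.png",box=(135,105,395,235),scale=3)
for t in("handle","case","marked_holder","plain_holder"):
    r=spotter.outline_of(p,t)[:1]
    for q in r:
        m=q["pixels"].astype(np.uint8); c=cv2.findContours(m,0,2)[0]; c=max(c,key=cv2.contourArea)
        b=cv2.boxPoints(cv2.minAreaRect(c)); z={"handle":.046,"case":.075}.get(t,.024)
        print(t,q["p"],m.sum(),cv2.minAreaRect(c),[at_z(p,*k,z)[:2] for k in b])
for u,v in [(150,178),(232,172)]: print("guard",at_z(p,u,v,.26))
for n,u,v in [("tray",227,225),("pot",267,150)]: print(n,at_z(p,u,v,.02))
```

```text
handle 0.79 349 ((328.8499755859375, 187.9499969482422), (62.2968635559082, 13.28156566619873), 18.434947967529297) [array([ 0.549, -0.177]), array([ 0.594, -0.193]), array([ 0.523, -0.401]), array([ 0.479, -0.384])]
case 0.87 4659 ((338.9999694824219, 158.99998474121094), (70.83501434326172, 74.6297378540039), 18.43494987487793) [array([ 0.55 , -0.162]), array([ 0.802, -0.248]), array([ 0.72 , -0.483]), array([ 0.471, -0.392])]
marked_holder 0.62 695 ((168.0, 202.0), (31.11269760131836, 24.041629791259766), 45.0) [array([0.5  , 0.354]), array([0.561, 0.294]), array([0.481, 0.214]), array([0.421, 0.274])]
plain_holder 0.62 683 ((256.42822265625, 181.96783447265625), (29.902891159057617, 24.203754425048828), 50.71058654785156) [array([0.576, 0.035]), array([ 0.631, -0.033]), array([ 0.547, -0.101]), array([ 0.492, -0.033])]
guard [0.545 0.288 0.26 ]
guard [0.563 0.042 0.26 ]
tray [0.407 0.073 0.02 ]
pot [ 0.679 -0.072  0.02 ]
```

View pics/top1.png

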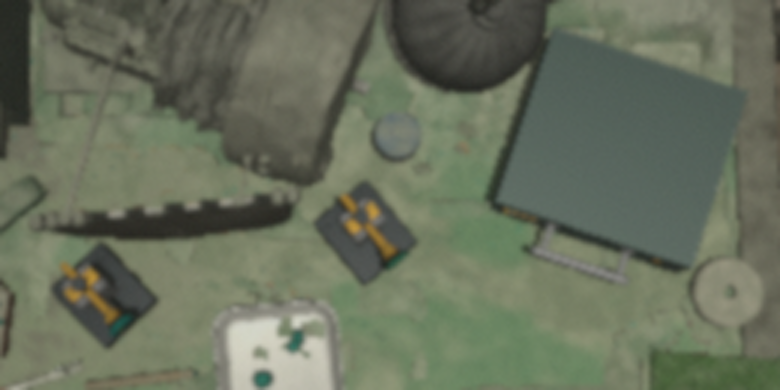

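Raw-frame positions from the enlarged top view: the bar runs (312,188) to (342,198), the left stone is at (176,213) and the right stone at (267,191). Both stones face the robot and are turned to its right. I'll write a row planner, then start moving and look at the dot on the way.

```bash
cat >> h.py <<'E'
def plan(target,yaw=None,rows=None,step=0.9,s=None):
    """print tool-frame rows to bring TCP to target (world) with tool-x yaw (deg)"""
    s=s or telemetry.read_state(); R=s["tcp_rot"]; p=np.array(s["tcp_pos"]); y0=np.degrees(np.arctan2(R[1,0],R[0,0]))
    yaw=y0 if yaw is None else yaw; dy=yaw-y0; d=np.asarray(target)-p
    n=rows or max(int(np.ceil(abs(dy)/7)),int(np.ceil(np.linalg.norm(d[:2])/(.025*step))),int(np.ceil(abs(d[2])/(.025*step))),1)
    print("t",round(s["time"],2),"tcp",p.round(4),"yaw",round(y0,2),"F",np.round(s["contact_force"],1),"gap",round(s["finger_gap"],4),"rows",n)
    for k in range(n):
        a=np.radians(y0+dy*k/n); e=d/n/.025
        print([round(float(v),2) for v in (e[0]*np.cos(a)+e[1]*np.sin(a),-e[2],-e[0]*np.sin(a)+e[1]*np.cos(a))],"spin",round(-dy/n,2))
E
python3 - <<'E'
from h import *
np.set_printoptions(precision=3,suppress=True)
p=cams.read_camera("top")
for u,v in [(299,171.7),(365,194.3),(320.7,115),(383.3,135.7)]: print("case",at_z(p,u,v,.075))
for u,v in [(311.7,188.3),(342.3,198.3)]: print("bar",at_z(p,u,v,.046))
for u,v in [(175.7,212.3),(266.7,191)]: print("stone",at_z(p,u,v,.105))
plan([.418,.19,.18],110)
E
```

```text
case [ 0.59  -0.181  0.075]
case [ 0.51  -0.408  0.075]
case [ 0.792 -0.261  0.075]
case [ 0.717 -0.479  0.075]
bar [ 0.535 -0.228  0.046]
bar [ 0.499 -0.336  0.046]
stone [0.449 0.24  0.105]
stone [ 0.52  -0.067  0.105]
t 2.9 tcp [0.156 0.501 0.231] yaw 72.71 F [-0.3 -0.2 -0.3] gap 0.0855 rows 19
[-0.46, 0.11, -0.72] spin -1.96
[-0.49, 0.11, -0.71] spin -1.96
[-0.51, 0.11, -0.69] spin -1.96
[-0.53, 0.11, -0.67] spin -1.96
[-0.56, 0.11, -0.65] spin -1.96
[-0.58, 0.11, -0.63] spin -1.96
[-0.6, 0.11, -0.61] spin -1.96
[-0.62, 0.11, -0.59] spin -1.96
[-0.64, 0.11, -0.57] spin -1.96
[-0.66, 0.11, -0.55] spin -1.96
[-0.68, 0.11, -0.52] spin -1.96
[-0.69, 0.11, -0.5] spin -1.96
[-0.71, 0.11, -0.48] spin -1.96
[-0.73, 0.11, -0.45] spin -1.96
[-0.74, 0.11, -0.43] spin -1.96
[-0.76, 0.11, -0.4] spin -1.96
[-0.77, 0.11, -0.38] spin -1.96
[-0.78, 0.11, -0.35] spin -1.96
[-0.79, 0.11, -0.32] spin -1.96
```

>>> apply_moves(
  plan=[
    {"travel":[-0.5,0,-0.7],"spin":-2,"claw":1},
    {"travel":[-0.5,0,-0.7],"spin":-2,"claw":1},
    {"travel":[-0.5,0,-0.7],"spin":-2,"claw":1},
    {"travel":[-0.55,0,-0.65],"spin":-2,"claw":1},
    {"travel":[-0.6,0,-0.6],"spin":-2,"claw":1},
    {"travel":[-0.6,0,-0.6],"spin":-2,"claw":1},
    {"travel":[-0.6,0,-0.6],"spin":-2,"claw":1},
    {"travel":[-0.65,0,-0.55],"spin":-2,"claw":1},
    {"travel":[-0.65,0,-0.5],"spin":-2,"claw":1},
    {"travel":[-0.7,0,-0.5],"spin":-2,"claw":1},
  ],
)

```text
time: 3.73
tcp_pos: [0.2906, 0.3294, 0.2309]
tcp_rot: [[-0.07, -0.0, -0.998], [0.998, 0.001, -0.07], [0.001, -1.0, -0.0]]
contact_force: [-0.4, 0.5, 0.2]
finger_gap: 0.0855
```

Run:
```python
from h import *
plan([.375,.165,.2],110)
```

```text
t 3.73 tcp [0.2906 0.3294 0.2309] yaw 94.03 F [-0.4  0.5  0.2] gap 0.0855 rows 9
[-0.76, 0.14, -0.32] spin -1.77
[-0.76, 0.14, -0.3] spin -1.77
[-0.77, 0.14, -0.28] spin -1.77
[-0.78, 0.14, -0.25] spin -1.77
[-0.79, 0.14, -0.23] spin -1.77
[-0.8, 0.14, -0.2] spin -1.77
[-0.8, 0.14, -0.18] spin -1.77
[-0.81, 0.14, -0.15] spin -1.77
[-0.81, 0.14, -0.13] spin -1.77
```

Motion tracks the rows well.

>>> apply_moves(
  plan=[
    {"travel":[-0.76,0.15,-0.3],"spin":-1.8,"claw":1},
    {"travel":[-0.76,0.15,-0.3],"spin":-1.8,"claw":1},
    {"travel":[-0.77,0.15,-0.28],"spin":-1.8,"claw":1},
    {"travel":[-0.78,0.15,-0.25],"spin":-1.8,"claw":1},
    {"travel":[-0.79,0.15,-0.22],"spin":-1.8,"claw":1},
    {"travel":[-0.8,0.15,-0.2],"spin":-1.8,"claw":1},
    {"travel":[-0.8,0.15,-0.18],"spin":-1.8,"claw":1},
    {"travel":[-0.8,0.15,-0.15],"spin":-1.8,"claw":1},
    {"travel":[-0.8,0.15,-0.13],"spin":-1.8,"claw":1},
    {"travel":[0,0,0],"spin":0,"claw":1},
  ],
)

```text
time: 4.57
tcp_pos: [0.3805, 0.1555, 0.1969]
tcp_rot: [[-0.358, 0.004, -0.934], [0.934, 0.003, -0.358], [0.001, -1.0, -0.005]]
contact_force: [0.0, 1.0, -0.9]
finger_gap: 0.0853
```

Run:
```python
from h import *
np.set_printoptions(precision=3,suppress=True)
w=cams.read_camera("wrist");s=cams.read_camera("scene")
for n,p in(("wrist",w),("scene",s)):
    print(n)
    for t in("dot","marked_holder","plain_holder"): print(t,[(np.round(r["extent"]).tolist(),round(r["p"],2)) for r in spotter.spot_in(p,t)[:2]])
a=cv2.resize(w["frame"],None,fx=1.2,fy=1.2)[:,:,::-1]
b=cv2.resize(s["frame"][215:305,130:290],None,fx=3,fy=3)[:,:,::-1]
cv2.imwrite("pics/w1.png",a);np.save("w1.npy",w["frame"]);np.savez("w1.npz",**{k:v for k,v in w.items()});np.savez("s1.npz",**{k:v for k,v in s.items()})
print(telemetry.read_state()["tcp_pos"], proj(w,[.449,.24,.108]),proj(s,[.449,.24,.108]))
```

```text
wrist
dot [([278.0, 237.0, 357.0, 349.0], 0.84)]
marked_holder [([276.0, 230.0, 361.0, 349.0], 0.65)]
plain_holder [([0.0, 199.0, 108.0, 325.0], 0.56)]
scene
dot [([168.0, 244.0, 205.0, 289.0], 0.93), ([277.0, 190.0, 326.0, 207.0], 0.22)]
marked_holder [([166.0, 246.0, 204.0, 291.0], 0.9)]
plain_holder [([235.0, 203.0, 264.0, 237.0], 0.81), ([167.0, 243.0, 201.0, 290.0], 0.71)]
[0.379 0.159 0.198] [318.164 292.671] [199.069 251.602]
```

View pics/w1.png

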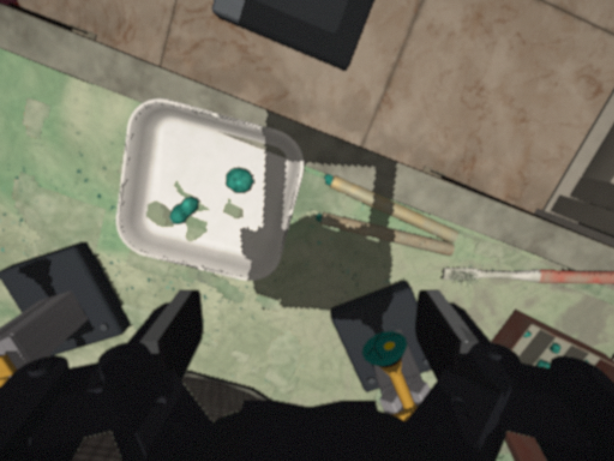

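The wrist view shows the yellow dot at view (389,347), raw (324,289), so the left holder is the marked one. Its rod runs to raw (340,342), and the plain holder is at lower left. I'll segment the dot and rod in both views.

Run:
```python
from h import *
np.set_printoptions(precision=3,suppress=True)
w=dict(np.load("w1.npz"));s=dict(np.load("s1.npz"))
hsv=cv2.cvtColor(w["frame"],cv2.COLOR_RGB2HSV)
m=((hsv[...,0]>15)&(hsv[...,0]<35)&(hsv[...,1]>120)&(hsv[...,2]>60)).astype(np.uint8)
m[:270]=0;m[:,:290]=0;m[:,370:]=0
n,l,st,c=cv2.connectedComponentsWithStats(m)
for i in range(1,n):
    if st[i,4]>4: print("w",c[i],st[i])
    if st[i,4]>60:
        pts=np.argwhere(l==i)[:,::-1].astype(np.float32); pl=np.array([at_z(w,u,v,.105)[:2] for u,v in pts]); 
        sel=pl; print(cv2.fitLine(pl.astype(np.float32),2,0,.01,.01).ravel())
hs=cv2.cvtColor(s["frame"],cv2.COLOR_RGB2HSV)
m=((hs[...,0]>12)&(hs[...,0]<40)&(hs[...,1]>110)).astype(np.uint8);m[:240]=0;m[270:]=0;m[:,:165]=0;m[:,215:]=0
n,l,st,c=cv2.connectedComponentsWithStats(m)
for i in range(1,n): print("s",c[i],st[i])
cv2.imwrite("pics/mix.png",np.hstack([cv2.resize(w["frame"][265:355,285:365],None,fx=5,fy=5,interpolation=2),cv2.resize(s["frame"][235:295,165:225],None,fx=7.5,fy=7.5,interpolation=2)[:450]])[:,:,::-1])
```

```text
w [323.979 287.702] [320 285   9   7  47]
w [334.253 325.916] [319 301  28  50 522]
[0.785 0.619 0.479 0.271]
s [184.803 251.636] [170 246  28   9  66]
s [200.  253.5] [200 253   1   2   2]
```

View pics/mix.png

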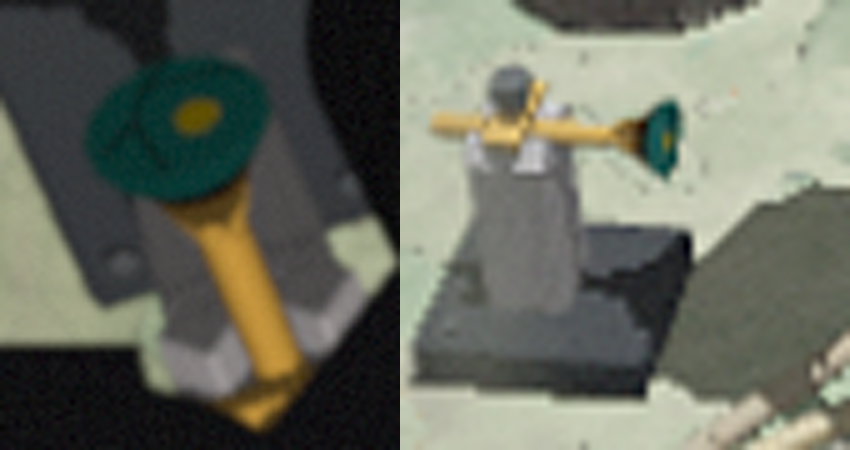

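The dot is clear in both views, at wrist (324,287.7) and scene (200.6,253.4). The rod centreline in the wrist view runs (329.4,308) to (341,340).

Run:
```python
from h import *
np.set_printoptions(precision=4,suppress=True)
w=dict(np.load("w1.npz"));s=dict(np.load("s1.npz"));t=cams.read_camera("top")
print("dot",tri((w,324,287.7),(s,200.6,253.4)), at_z(w,324,287.7,.108),at_z(s,200.6,253.4,.108))
a,b=at_z(w,329.4,308,.105),at_z(w,341,340,.105);d=b-a;print("rod w",a,b,np.degrees(np.arctan2(d[1],d[0])))
# scene rod: panel right (432,122)-(640,135)
a,b=at_z(s,165+32/7.5,235+122/7.5,.105),at_z(s,165+215/7.5,235+134/7.5,.105);d=a-b;print("rod s",a,b,np.degrees(np.arctan2(d[1],d[0])))
hsv=cv2.cvtColor(t["frame"],cv2.COLOR_RGB2HSV)
for x0,y0 in((150,185),(238,165)):
    c=hsv[y0:y0+40,x0:x0+42]; m=((c[...,0]>12)&(c[...,0]<28)&(c[...,1]>140)&(c[...,2]>100)); pts=np.argwhere(m)[:,::-1]+[x0,y0]
    pl=np.array([at_z(t,u,v,.105)[:2] for u,v in pts],np.float32); f=cv2.fitLine(pl,2,0,.01,.01).ravel();print("top rod",len(pts),f,np.degrees(np.arctan2(f[1],f[0])))
    # dark base orientation
for nm in("marked_holder","plain_holder"):
    q=spotter.outline_of(w,nm) if 0 else spotter.outline_of(t,nm)
    if q:
        c=max(cv2.findContours(q[0]["pixels"].astype(np.uint8),0,2)[0],key=cv2.contourArea)
        b=cv2.boxPoints(cv2.minAreaRect(c)); B=np.array([at_z(t,*k,.024)[:2] for k in b]); e=np.diff(B,axis=0);print(nm,np.degrees(np.arctan2(e[:,1],e[:,0])),np.linalg.norm(e,axis=1))
plan([.517,-.282,.2],-18.9)
```

```text
dot (array([0.4403, 0.2413, 0.1086]), [np.float64(0.0017055885087657093), np.float64(0.0017055885087656928)]) [0.4424 0.2427 0.108 ] [0.4386 0.2409 0.108 ]
rod w [0.4621 0.2579 0.105 ] [0.4911 0.2836 0.105 ] 41.56303492901322
rod s [0.513  0.3075 0.105 ] [0.4578 0.254  0.105 ] 44.10760101754663
top rod 58 [0.7644 0.6447 0.4875 0.2784] 40.14424
top rod 62 [ 0.7652  0.6437  0.5565 -0.0362] 40.072002
marked_holder [ -46.7119 -137.0513  132.9712] [0.0886 0.1145 0.0881]
plain_holder [-90.2238 179.4963  89.7754] [0.0545 0.059  0.0543]
t 5.12 tcp [0.3796 0.1582 0.1977] yaw 111.13 F [-0.2  0.7 -0.6] gap 0.0853 rows 21
[-0.88, -0.0, 0.06] spin 6.19
[-0.88, -0.0, -0.04] spin 6.19
[-0.87, -0.0, -0.13] spin 6.19
[-0.85, -0.0, -0.22] spin 6.19
[-0.82, -0.0, -0.31] spin 6.19
[-0.78, -0.0, -0.4] spin 6.19
[-0.73, -0.0, -0.48] spin 6.19
[-0.68, -0.0, -0.56] spin 6.19
[-0.61, -0.0, -0.63] spin 6.19
[-0.54, -0.0, -0.69] spin 6.19
[-0.46, -0.0, -0.75] spin 6.19
[-0.38, -0.0, -0.79] spin 6.19
[-0.29, -0.0, -0.83] spin 6.19
[-0.2, -0.0, -0.85] spin 6.19
[-0.11, -0.0, -0.87] spin 6.19
[-0.01, -0.0, -0.88] spin 6.19
[0.08, -0.0, -0.87] spin 6.19
[0.17, -0.0, -0.86] spin 6.19
[0.27, -0.0, -0.84] spin 6.19
[0.36, -0.0, -0.8] spin 6.19
[0.44, -0.0, -0.76] spin 6.19
```

Dot at (0.4405, 0.2415, 0.1086), which agrees with the given 108 mm; face yaw is about 42.5°. Now over to the drawer bar.

>>> apply_moves(
  plan=[
    {"travel":[-0.88,0,0.05],"spin":6.2,"claw":0},
    {"travel":[-0.88,0,-0.05],"spin":6.2,"claw":0},
    {"travel":[-0.87,0,-0.13],"spin":6.2,"claw":0},
    {"travel":[-0.85,0,-0.22],"spin":6.2,"claw":0},
    {"travel":[-0.82,0,-0.3],"spin":6.2,"claw":-0.3},
    {"travel":[-0.78,0,-0.4],"spin":6.2,"claw":-0.3},
    {"travel":[-0.73,0,-0.48],"spin":6.2,"claw":-0.3},
    {"travel":[-0.68,0,-0.56],"spin":6.2,"claw":-0.3},
    {"travel":[-0.6,0,-0.63],"spin":6.2,"claw":-0.3},
    {"travel":[-0.54,0,-0.7],"spin":6.2,"claw":-0.3},
  ],
)

```text
time: 5.95
tcp_pos: [0.4435, -0.0565, 0.1976]
tcp_rot: [[0.683, 0.007, -0.73], [0.73, 0.006, 0.683], [0.009, -1.0, -0.001]]
contact_force: [0.5, 0.2, 0.4]
finger_gap: 0.0301
```

>>> apply_moves(
  plan=[
    {"travel":[-0.46,0,-0.75],"spin":6.2,"claw":-0.3},
    {"travel":[-0.38,0,-0.8],"spin":6.2,"claw":-0.3},
    {"travel":[-0.3,0,-0.83],"spin":6.2,"claw":-0.3},
    {"travel":[-0.2,0,-0.85],"spin":6.2,"claw":-0.3},
    {"travel":[-0.1,0,-0.87],"spin":6.2,"claw":-0.3},
    {"travel":[0,0,-0.88],"spin":6.2,"claw":-0.3},
    {"travel":[0.08,0,-0.87],"spin":6.2,"claw":-0.3},
    {"travel":[0.17,0,-0.86],"spin":6.2,"claw":-0.3},
    {"travel":[0.27,0,-0.84],"spin":6.2,"claw":-0.3},
    {"travel":[0.36,0,-0.8],"spin":6.2,"claw":-0.3},
  ],
)

```text
time: 6.78
tcp_pos: [0.4981, -0.2799, 0.1961]
tcp_rot: [[0.95, 0.007, 0.313], [-0.313, 0.006, 0.95], [0.004, -1.0, 0.008]]
contact_force: [0.3, 0.1, 0.0]
finger_gap: 0.0299
```

Run:
```python
from h import *
np.set_printoptions(precision=4,suppress=True)
w=cams.read_camera("wrist");s=cams.read_camera("scene")
for n,p in(("wrist",w),("scene",s)):
    for t in("handle","case_drawer"): print(n,t,[(np.round(r["extent"]).tolist(),round(r["p"],2)) for r in spotter.spot_in(p,t)[:2]])
a=w["frame"].copy()
for k in(-.055,0,.055): cv2.circle(a,tuple(int(v) for v in proj(w,[.517+.324*k,-.282+.946*k,.046])),2,(255,0,0),-1)
b=cv2.resize(s["frame"][150:250,190:370],None,fx=1.5,fy=1.5)
cv2.imwrite("pics/w2.png",cv2.resize(a,None,fx=1.5,fy=1.5)[:,:,::-1])
plan([.517,-.282,.1],-18.9)
```

```text
wrist handle [([271.0, 54.0, 328.0, 239.0], 0.61)]
wrist case_drawer [([270.0, 49.0, 327.0, 239.0], 0.95)]
scene handle [([275.0, 191.0, 296.0, 214.0], 0.5)]
scene case_drawer [([275.0, 194.0, 296.0, 212.0], 0.8)]
t 7.08 tcp [ 0.4979 -0.2781  0.1963] yaw -17.82 F [-0.2 -0.1 -0.3] gap 0.0298 rows 5
[0.15, 0.77, 0.02] spin 0.22
[0.15, 0.77, 0.02] spin 0.22
[0.15, 0.77, 0.02] spin 0.22
[0.15, 0.77, 0.02] spin 0.22
[0.15, 0.77, 0.02] spin 0.22
```

View pics/w2.png

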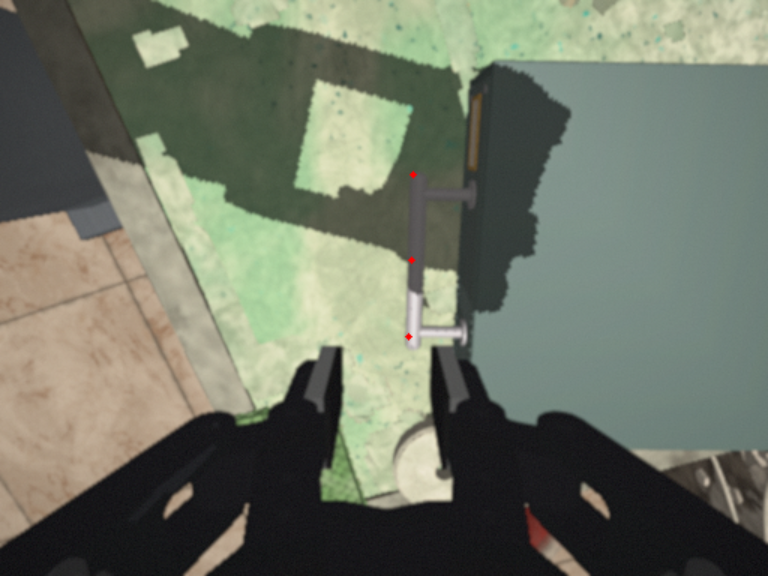

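The wrist view shows the bar's ends at view (418,172) and (413,347), so about 4 px right of my prediction. I'll correct from those.

Run:
```python
from h import *
np.set_printoptions(precision=4,suppress=True)
w=cams.read_camera("wrist");t=cams.read_camera("top")
a,b=at_z(w,418/1.5,172/1.5,.046),at_z(w,413/1.5,347/1.5,.046);d=a-b;m=(a+b)/2
print(a,b,m,np.linalg.norm(d),"bar yaw",np.degrees(np.arctan2(d[1],d[0])))
mu=((418+413)/3,(172+347)/3)
print("tri",tri((w,418/1.5,172/1.5),(t,311.7,188.3)),tri((w,413/1.5,347/1.5),(t,342.3,198.3)))
# case top front edge in wrist: view (490,62)-(468?) 
plan([m[0],m[1],.1],-18.9)
```

```text
[ 0.5375 -0.2269  0.046 ] [ 0.4998 -0.3403  0.046 ] [ 0.5187 -0.2836  0.046 ] 0.11947082367136921 bar yaw 71.62281412690808
tri (array([ 0.5362, -0.2274,  0.0474]), [np.float64(0.001346664396623138), np.float64(0.0013466643966232865)]) (array([ 0.4995, -0.3337,  0.0586]), [np.float64(0.0014771200347397477), np.float64(0.0014771200347397228)])
t 7.18 tcp [ 0.498  -0.278   0.1965] yaw -17.83 F [-0.3 -0.6 -0.2] gap 0.0299 rows 5
[0.17, 0.77, 0.01] spin 0.21
[0.17, 0.77, 0.01] spin 0.21
[0.17, 0.77, 0.01] spin 0.21
[0.17, 0.77, 0.01] spin 0.21
[0.17, 0.77, 0.01] spin 0.21
```

>>> apply_moves(
  plan=[
    {"travel":[0.3,0.5,0],"spin":0.3,"claw":-0.3},
    {"travel":[0.3,0.5,0],"spin":0.3,"claw":-0.3},
    {"travel":[0.25,0.7,0],"spin":0.3,"claw":-0.3},
    {"travel":[0,0.8,0],"spin":0,"claw":-0.3},
    {"travel":[0,0.8,0],"spin":0,"claw":-0.3},
    {"travel":[0,0.5,0],"spin":0,"claw":-0.3},
    {"travel":[0,0,0],"spin":0,"claw":-0.3},
  ],
)

```text
time: 7.77
tcp_pos: [0.5221, -0.2805, 0.0987]
tcp_rot: [[0.95, 0.011, 0.313], [-0.313, 0.004, 0.95], [0.009, -1.0, 0.007]]
contact_force: [-0.4, 0.3, 0.1]
finger_gap: 0.0296
```

Run:
```python
from h import *
plan([.5187,-.2825,.029],-18.6)
```

```text
t 7.77 tcp [ 0.5221 -0.2805  0.0987] yaw -18.27 F [-0.4  0.3  0.1] gap 0.0296 rows 4
[-0.03, 0.7, -0.03] spin 0.08
[-0.03, 0.7, -0.03] spin 0.08
[-0.03, 0.7, -0.03] spin 0.08
[-0.03, 0.7, -0.03] spin 0.08
```

>>> apply_moves(
  plan=[
    {"travel":[-0.05,0.6,0],"spin":0,"claw":-0.3},
    {"travel":[-0.05,0.6,0],"spin":0,"claw":-0.3},
    {"travel":[-0.05,0.6,0],"spin":0,"claw":-0.3},
    {"travel":[-0.03,0.5,0],"spin":0,"claw":-0.3},
    {"travel":[0,0.45,0],"spin":0,"claw":-0.3},
    {"travel":[0,0,0],"spin":0,"claw":-0.3},
  ],
)

```text
time: 8.27
tcp_pos: [0.5221, -0.2785, 0.0334]
tcp_rot: [[0.951, 0.018, 0.309], [-0.309, -0.0, 0.951], [0.017, -1.0, 0.005]]
contact_force: [-7.7, 2.0, 5.6]
finger_gap: 0.0297
```

>>> apply_moves(
  plan=[
    {"travel":[0,0,0],"spin":0,"claw":-0.7},
    {"travel":[0,0,0],"spin":0,"claw":-1},
    {"travel":[0,0,0],"spin":0,"claw":-1},
    {"travel":[0,0,0],"spin":0,"claw":-1},
  ],
  force=40,
)

```text
time: 8.6
tcp_pos: [0.5197, -0.2777, 0.0343]
tcp_rot: [[0.951, 0.01, 0.309], [-0.309, 0.002, 0.951], [0.009, -1.0, 0.005]]
contact_force: [-1.0, -1.4, -1.2]
finger_gap: 0.0095
```

Gripped the bar (gap 9.5 mm, near-zero force). Pulling.

>>> apply_moves(
  plan=[
    {"travel":[-0.3,0,0],"spin":0,"claw":-1},
    {"travel":[-0.6,0,0],"spin":0,"claw":-1},
    {"travel":[-0.7,0,0],"spin":0,"claw":-1},
    {"travel":[-0.7,0,0],"spin":0,"claw":-1},
    {"travel":[-0.7,0,0],"spin":0,"claw":-1},
    {"travel":[-0.7,0,0],"spin":0,"claw":-1},
    {"travel":[-0.7,0,0],"spin":0,"claw":-1},
    {"travel":[-0.6,0,0],"spin":0,"claw":-1},
    {"travel":[-0.4,0,0],"spin":0,"claw":-1},
    {"travel":[0,0,0],"spin":0,"claw":-1},
  ],
)

```text
time: 9.43
tcp_pos: [0.3897, -0.2326, 0.0342]
tcp_rot: [[0.951, 0.028, 0.308], [-0.308, -0.002, 0.951], [0.027, -1.0, 0.007]]
contact_force: [-1.2, -0.4, -3.4]
finger_gap: 0.009
```

>>> apply_moves(
  plan=[
    {"travel":[-0.25,0,0],"spin":0,"claw":-1},
    {"travel":[-0.15,0,0],"spin":0,"claw":-1},
    {"travel":[0,0,0],"spin":0,"claw":-1},
    {"travel":[0,0,0],"spin":0,"claw":-0.4},
    {"travel":[0,0,0],"spin":0,"claw":-0.4},
    {"travel":[0,-0.5,0],"spin":0,"claw":-0.35},
    {"travel":[0,-0.8,0],"spin":0,"claw":-0.35},
    {"travel":[0,-0.9,0],"spin":0,"claw":-0.2},
    {"travel":[0,-0.9,0],"spin":0,"claw":0.2},
    {"travel":[0,-0.9,0],"spin":0,"claw":0.4},
  ],
)

```text
time: 10.27
tcp_pos: [0.3754, -0.2274, 0.1319]
tcp_rot: [[0.952, 0.02, 0.306], [-0.306, 0.005, 0.952], [0.018, -1.0, 0.011]]
contact_force: [0.5, -0.6, 0.7]
finger_gap: 0.0572
```

Run:
```python
from h import *
# bar mid moved: start (.5197 grasp) -> final ; cradle = bar + (35+76)mm along case x
a=np.radians(-19.0);cx=np.array([np.cos(a),np.sin(a)])
bar=np.array([.5187,-.2825])-0.145*cx
print("cradle est",bar+.111*cx)
c=bar+.111*cx
plan([c[0],c[1],.2],-19)
```

```text
cradle est [ 0.48655237 -0.27143068]
t 10.27 tcp [ 0.3754 -0.2274  0.1319] yaw -17.84 F [ 0.5 -0.6  0.7] gap 0.0572 rows 6
[0.8, -0.45, -0.05] spin 0.19
[0.8, -0.45, -0.05] spin 0.19
[0.8, -0.45, -0.05] spin 0.19
[0.8, -0.45, -0.04] spin 0.19
[0.8, -0.45, -0.04] spin 0.19
[0.8, -0.45, -0.04] spin 0.19
```

>>> apply_moves(
  plan=[
    {"travel":[0.8,-0.45,0],"spin":0.2,"claw":0},
    {"travel":[0.8,-0.45,0],"spin":0.2,"claw":0},
    {"travel":[0.8,-0.45,0],"spin":0.2,"claw":0},
    {"travel":[0.8,-0.45,0],"spin":0.2,"claw":0},
    {"travel":[0.8,-0.45,0],"spin":0.2,"claw":0},
    {"travel":[0.7,-0.45,0],"spin":0.2,"claw":0},
    {"travel":[0,0,0],"spin":0,"claw":0},
  ],
)

```text
time: 10.85
tcp_pos: [0.4935, -0.2678, 0.2114]
tcp_rot: [[0.945, 0.029, 0.326], [-0.326, -0.002, 0.945], [0.028, -1.0, 0.008]]
contact_force: [0.2, 0.1, 0.8]
finger_gap: 0.0431
```

Run:
```python
from h import *
np.set_printoptions(precision=4,suppress=True)
w=cams.read_camera("wrist");t=cams.read_camera("top");s=cams.read_camera("scene")
for n,p in(("wrist",w),("top",t),("scene",s)):
    for k in("handle","tester","cradle","tester_point"): print(n,k,[(np.round(r["extent"]).tolist(),round(r["p"],2)) for r in spotter.spot_in(p,k)[:2]])
a=w["frame"].copy();C=np.array([.4866,-.2714,.045]);y=np.array([.3256,.9455,0])
for k in(-.055,0,.055,.084,.094): cv2.circle(a,tuple(int(v) for v in proj(w,C+k*y-[0,0,.01*(k>.06)])),1,(255,0,0),-1)
cv2.imwrite("pics/w3.png",cv2.resize(a,None,fx=1.5,fy=1.5)[:,:,::-1]);np.savez("w3.npz",**w);np.savez("t3.npz",**t)
plan([.4866,-.2714,.2],-19)
```

```text
wrist handle [([126.0, 65.0, 325.0, 276.0], 0.85)]
wrist tester [([231.0, 109.0, 256.0, 245.0], 0.88)]
wrist cradle [([126.0, 65.0, 326.0, 276.0], 0.96)]
wrist tester_point []
top handle [([291.0, 171.0, 353.0, 232.0], 0.93), ([152.0, 188.0, 189.0, 219.0], 0.5)]
top tester [([310.0, 200.0, 343.0, 212.0], 0.61)]
top cradle [([290.0, 172.0, 358.0, 233.0], 0.8)]
top tester_point [([288.0, 171.0, 357.0, 232.0], 0.57)]
scene handle [([276.0, 193.0, 342.0, 231.0], 0.56)]
scene tester [([196.0, 278.0, 231.0, 304.0], 0.53), ([258.0, 169.0, 345.0, 232.0], 0.25)]
scene cradle [([274.0, 194.0, 346.0, 228.0], 0.91), ([163.0, 245.0, 204.0, 290.0], 0.16)]
scene tester_point []
t 11.6 tcp [ 0.4907 -0.2668  0.2093] yaw -19.06 F [0.2 0.5 0.3] gap 0.0425 rows 1
[-0.09, 0.37, -0.23] spin -0.06
```

View pics/w3.png

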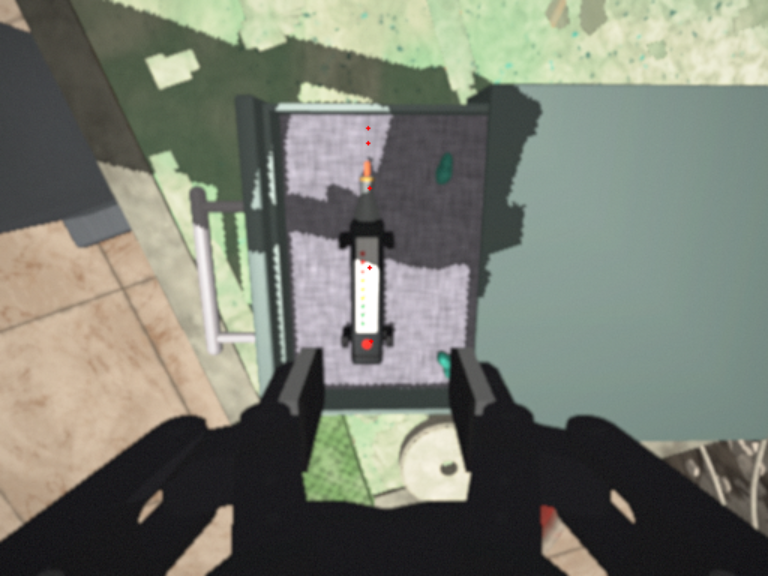

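The open drawer shows the tester with its tip at view (368,158) and tail at (367,362). The cradle bridges are at rows 238 and 335. I'll triangulate these.

Run:
```python
from h import *
np.set_printoptions(precision=4,suppress=True)
w=dict(np.load("w3.npz"));t=dict(np.load("t3.npz"))
v=lambda u,r,z:at_z(w,u/1.5,r/1.5,z)
tip=v(368,158,.035);tail=v(367,362,.045);b1=v(367,238,.045);b2=v(367,335,.045)
print("tip",tip,"tail",tail,"len",np.linalg.norm((tip-tail)[:2]),"bridges",b1,b2,np.linalg.norm(b1-b2),"mid",(b1+b2)/2)
d=(tip-tail)[:2];d/=np.linalg.norm(d);print("yaw",np.degrees(np.arctan2(d[1],d[0])))
print("origin from tip",tip[:2]-.094*d,"from tail",tail[:2]+.055*d)
cb=spotter.spot_in(t,"tester")
im=t["frame"][165:240,285:365];cv2.imwrite("pics/t3.png",cv2.resize(im,None,fx=8,fy=8,interpolation=2)[:,:,::-1])
print("bar",v(197,195,.046),v(214,350,.046))
```

```text
tip [ 0.5104 -0.2006  0.035 ] tail [ 0.4604 -0.3387  0.045 ] len 0.14686792398178689 bridges [ 0.4919 -0.2504  0.045 ] [ 0.4677 -0.3183  0.045 ] 0.07204183710637661 mid [ 0.4798 -0.2843  0.045 ]
yaw 70.09624279076705
origin from tip [ 0.4784 -0.289 ] from tail [ 0.4791 -0.287 ]
bar [ 0.3955 -0.1859  0.046 ] [ 0.3586 -0.2912  0.046 ]
```

View pics/t3.png

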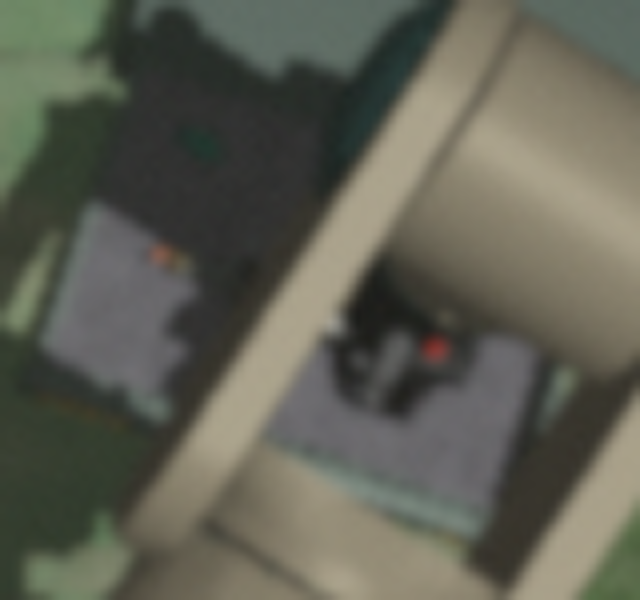

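Top crop: the tip is at raw (304.1,196.5) and the red button at (339.1,208.5). The rest is hidden by the arm.

Run:
```python
from h import *
np.set_printoptions(precision=4,suppress=True)
w=dict(np.load("w3.npz"));t=dict(np.load("t3.npz"))
print(tri((w,245.3,105.3),(t,304.1,196.5)),tri((w,244.7,229.3),(t,339.1,208.5)))
plan([.479,-.287,.10],-19.5)
```

```text
(array([ 0.5089, -0.2017,  0.0304]), [np.float64(0.0017820987965032377), np.float64(0.0017820987965033652)]) (array([ 0.4643, -0.325 ,  0.0428]), [np.float64(0.0011241682537204765), np.float64(0.0011241682537205006)])
t 11.65 tcp [ 0.4907 -0.2668  0.2093] yaw -19.06 F [-0.7  0.5 -0.6] gap 0.0426 rows 5
[-0.04, 0.87, -0.18] spin 0.09
[-0.04, 0.87, -0.18] spin 0.09
[-0.03, 0.87, -0.18] spin 0.09
[-0.03, 0.87, -0.18] spin 0.09
[-0.03, 0.87, -0.18] spin 0.09
```

>>> apply_moves(
  plan=[
    {"travel":[-0.06,0.85,-0.18],"spin":0.1,"claw":0.3},
    {"travel":[-0.06,0.85,-0.18],"spin":0.1,"claw":0.3},
    {"travel":[-0.06,0.85,-0.18],"spin":0.1,"claw":0.3},
    {"travel":[-0.06,0.85,-0.18],"spin":0.1,"claw":0.3},
    {"travel":[-0.06,0.7,-0.18],"spin":0.1,"claw":0.3},
    {"travel":[0,0,0],"spin":0,"claw":0.3},
  ],
)

```text
time: 12.15
tcp_pos: [0.4799, -0.2868, 0.105]
tcp_rot: [[0.942, 0.031, 0.334], [-0.334, -0.003, 0.943], [0.03, -1.0, 0.007]]
contact_force: [-0.3, -0.1, -0.5]
finger_gap: 0.0555
```

Run:
```python
from h import *
plan([.479,-.287,.02],-19.5)
```

```text
t 12.15 tcp [ 0.4799 -0.2868  0.105 ] yaw -19.52 F [-0.3 -0.1 -0.5] gap 0.0555 rows 4
[-0.01, 0.85, -0.0] spin -0.01
[-0.01, 0.85, -0.0] spin -0.01
[-0.01, 0.85, -0.0] spin -0.01
[-0.01, 0.85, -0.0] spin -0.01
```

>>> apply_moves(
  plan=[
    {"travel":[-0.03,0.7,0],"spin":0,"claw":0.3},
    {"travel":[-0.03,0.7,0],"spin":0,"claw":0.3},
    {"travel":[-0.03,0.7,0],"spin":0,"claw":0.3},
    {"travel":[-0.03,0.6,0],"spin":0,"claw":0.3},
    {"travel":[-0.03,0.5,0],"spin":0,"claw":0.3},
    {"travel":[0,0.2,0],"spin":0,"claw":0.3},
    {"travel":[0,0,0],"spin":0,"claw":0.3},
  ],
)

```text
time: 12.73
tcp_pos: [0.4823, -0.287, 0.0229]
tcp_rot: [[0.942, 0.037, 0.334], [-0.334, -0.007, 0.943], [0.038, -0.999, 0.006]]
contact_force: [-0.8, -0.2, 0.1]
finger_gap: 0.0555
```

>>> apply_moves(
  plan=[
    {"travel":[0,0,0],"spin":0,"claw":0},
    {"travel":[0,0,0],"spin":0,"claw":-0.3},
    {"travel":[0,0,0],"spin":0,"claw":-0.6},
    {"travel":[0,0,0],"spin":0,"claw":-1},
    {"travel":[0,0,0],"spin":0,"claw":-1},
    {"travel":[0,0,0],"spin":0,"claw":-1},
  ],
  force=50,
)

```text
time: 13.23
tcp_pos: [0.4838, -0.2879, 0.0268]
tcp_rot: [[0.942, 0.041, 0.333], [-0.333, -0.009, 0.943], [0.041, -0.999, 0.005]]
contact_force: [-1.3, -0.3, -0.9]
finger_gap: 0.0233
```

TCP sits a little high (0.027), so I'll reopen slightly, go lower and regrip.

>>> apply_moves(
  plan=[
    {"travel":[0,0,0],"spin":0,"claw":-0.1},
    {"travel":[-0.1,0.2,0.05],"spin":0,"claw":-0.1},
    {"travel":[-0.1,0.2,0],"spin":0,"claw":-0.1},
    {"travel":[0,0.05,0],"spin":0,"claw":-0.4},
    {"travel":[0,0.05,0],"spin":0,"claw":-1},
    {"travel":[0,0,0],"spin":0,"claw":-1},
    {"travel":[0,0,0],"spin":0,"claw":-1},
  ],
)

```text
time: 13.82
tcp_pos: [0.4822, -0.2861, 0.0163]
tcp_rot: [[0.942, 0.048, 0.333], [-0.333, -0.013, 0.943], [0.049, -0.999, 0.003]]
contact_force: [0.1, 0.9, -1.5]
finger_gap: 0.0234
```

>>> apply_moves(
  plan=[
    {"travel":[0.01,-0.3,0],"spin":0,"claw":-1},
    {"travel":[0.02,-0.5,0],"spin":0,"claw":-1},
    {"travel":[0.03,-0.7,0],"spin":0,"claw":-1},
    {"travel":[0.03,-0.8,0],"spin":0,"claw":-1},
    {"travel":[0.03,-0.8,0],"spin":0,"claw":-1},
    {"travel":[0.03,-0.8,0],"spin":0,"claw":-1},
    {"travel":[0.03,-0.8,0],"spin":0,"claw":-1},
    {"travel":[0.03,-0.8,0],"spin":0,"claw":-1},
    {"travel":[0.03,-0.8,0],"spin":0,"claw":-1},
    {"travel":[0,0,0],"spin":0,"claw":-1},
  ],
)

```text
time: 14.65
tcp_pos: [0.478, -0.2849, 0.1864]
tcp_rot: [[0.942, 0.044, 0.334], [-0.334, -0.011, 0.943], [0.045, -0.999, 0.004]]
contact_force: [0.2, 0.4, -0.6]
finger_gap: 0.0236
```

Run:
```python
from h import *
np.set_printoptions(precision=4,suppress=True)
w=cams.read_camera("wrist");st=telemetry.read_state()
for k in("tester","tester_point"): print(k,[(np.round(r["extent"]).tolist(),round(r["p"],2)) for r in spotter.spot_in(w,k)[:2]])
cv2.imwrite("pics/w4.png",w["frame"][:,:,::-1]);np.savez("w4.npz",**w)
R=st["tcp_rot"];X=st["tcp_pos"];print(X,R)
for z in(.055,.094): print(proj(w,X+R@[0,-.018,z]))
```

```text
tester [([225.0, 58.0, 289.0, 338.0], 0.67)]
tester_point [([252.0, 60.0, 261.0, 86.0], 0.6), ([225.0, 55.0, 289.0, 343.0], 0.49)]
[ 0.4776 -0.2846  0.1842] [[ 0.9416  0.0421  0.334 ]
 [-0.3339 -0.0101  0.9426]
 [ 0.043  -0.9991  0.0046]]
[253.9244 144.8459]
[253.6078  43.1986]
```

View pics/w4.png

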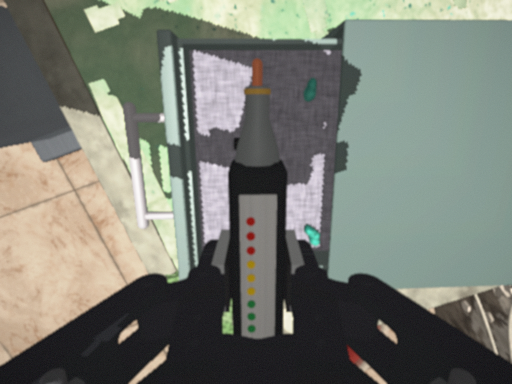

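The tester is held straight along tool z, with the tip at pixel (258,60). That puts the tip about 87 mm ahead of the TCP. Next is a carry to a point 40 mm short of the dot, above it.

Run:
```python
from h import *
plan([.3475,.1555,.19],-47.5)
```

```text
t 14.8 tcp [ 0.4764 -0.2837  0.18  ] yaw -19.52 F [-0.4 -0.4 -2. ] gap 0.0234 rows 21
[-0.51, -0.02, 0.71] spin 1.33
[-0.53, -0.02, 0.69] spin 1.33
[-0.54, -0.02, 0.68] spin 1.33
[-0.56, -0.02, 0.67] spin 1.33
[-0.57, -0.02, 0.66] spin 1.33
[-0.59, -0.02, 0.64] spin 1.33
[-0.6, -0.02, 0.63] spin 1.33
[-0.62, -0.02, 0.61] spin 1.33
[-0.63, -0.02, 0.6] spin 1.33
[-0.65, -0.02, 0.58] spin 1.33
[-0.66, -0.02, 0.57] spin 1.33
[-0.67, -0.02, 0.55] spin 1.33
[-0.69, -0.02, 0.54] spin 1.33
[-0.7, -0.02, 0.52] spin 1.33
[-0.71, -0.02, 0.51] spin 1.33
[-0.72, -0.02, 0.49] spin 1.33
[-0.73, -0.02, 0.47] spin 1.33
[-0.74, -0.02, 0.46] spin 1.33
[-0.75, -0.02, 0.44] spin 1.33
[-0.76, -0.02, 0.42] spin 1.33
[-0.77, -0.02, 0.4] spin 1.33
```

>>> apply_moves(
  plan=[
    {"travel":[-0.5,-0.08,0.7],"spin":1.4,"claw":-1},
    {"travel":[-0.53,-0.08,0.7],"spin":1.4,"claw":-1},
    {"travel":[-0.54,-0.06,0.68],"spin":1.4,"claw":-1},
    {"travel":[-0.56,-0.06,0.67],"spin":1.4,"claw":-1},
    {"travel":[-0.57,-0.05,0.66],"spin":1.4,"claw":-1},
    {"travel":[-0.6,-0.05,0.64],"spin":1.4,"claw":-1},
    {"travel":[-0.6,-0.05,0.63],"spin":1.4,"claw":-1},
    {"travel":[-0.62,-0.05,0.6],"spin":1.4,"claw":-1},
    {"travel":[-0.63,-0.05,0.6],"spin":1.4,"claw":-1},
    {"travel":[-0.65,-0.05,0.58],"spin":1.4,"claw":-1},
  ],
)

```text
time: 15.63
tcp_pos: [0.4054, -0.0652, 0.1717]
tcp_rot: [[0.824, 0.002, 0.567], [-0.567, 0.009, 0.824], [-0.003, -1.0, 0.008]]
contact_force: [-0.5, 0.4, -1.4]
finger_gap: 0.0232
```

>>> apply_moves(
  plan=[
    {"travel":[-0.66,-0.05,0.57],"spin":1.4,"claw":-1},
    {"travel":[-0.67,-0.05,0.55],"spin":1.4,"claw":-1},
    {"travel":[-0.69,-0.05,0.54],"spin":1.4,"claw":-1},
    {"travel":[-0.7,-0.05,0.52],"spin":1.4,"claw":-1},
    {"travel":[-0.71,-0.05,0.5],"spin":1.4,"claw":-1},
    {"travel":[-0.72,-0.05,0.5],"spin":1.4,"claw":-1},
    {"travel":[-0.73,-0.05,0.47],"spin":1.4,"claw":-1},
    {"travel":[-0.74,-0.05,0.45],"spin":1.4,"claw":-1},
    {"travel":[-0.75,-0.05,0.44],"spin":1.4,"claw":-1},
    {"travel":[-0.5,-0.05,0.3],"spin":0.7,"claw":-1},
  ],
)

```text
time: 16.47
tcp_pos: [0.3414, 0.1488, 0.1684]
tcp_rot: [[0.661, -0.032, 0.75], [-0.75, 0.007, 0.661], [-0.026, -0.999, -0.019]]
contact_force: [0.4, -0.6, -1.3]
finger_gap: 0.0234
```

Run:
```python
from h import *
plan([.3475,.1555,.15],-47.5)
print(telemetry.read_state()["tcp_rot"].round(3).tolist())
```

```text
t 16.47 tcp [0.3414 0.1488 0.1684] yaw -48.64 F [ 0.4 -0.6 -1.3] gap 0.0234 rows 1
[-0.04, 0.74, 0.36] spin -1.14
[[0.661, -0.032, 0.75], [-0.75, 0.007, 0.661], [-0.026, -0.999, -0.019]]
```

>>> apply_moves(
  plan=[
    {"travel":[0,0.6,0],"spin":-0.4,"claw":-1},
    {"travel":[0,0.7,0],"spin":-0.4,"claw":-1},
    {"travel":[0,0.7,0],"spin":-0.3,"claw":-1},
    {"travel":[0,0.6,0],"spin":0,"claw":-1},
    {"travel":[0,0.3,0.3],"spin":0,"claw":-1},
    {"travel":[0,0,0.3],"spin":0,"claw":-1},
    {"travel":[0,0,0],"spin":0,"claw":-1},
  ],
)

```text
time: 17.05
tcp_pos: [0.3414, 0.1609, 0.0808]
tcp_rot: [[0.679, -0.052, 0.732], [-0.733, 0.001, 0.68], [-0.036, -0.999, -0.037]]
contact_force: [0.4, 0.3, -1.0]
finger_gap: 0.0232
```

Run:
```python
from h import *
np.set_printoptions(precision=4,suppress=True)
w=cams.read_camera("wrist");s=cams.read_camera("scene");st=telemetry.read_state()
for n,p in(("w",w),("s",s)):
  for k in("tester","tester_point","marked_holder"): print(n,k,[(np.round(r["extent"]).tolist(),round(r["p"],2)) for r in spotter.spot_in(p,k)[:2]])
a=w["frame"][0:190,150:370];b=s["frame"][220:300,150:250]
np.savez("w5.npz",**w);np.savez("s5.npz",**s)
cv2.imwrite("pics/w5.png",np.hstack([cv2.resize(a,(420,363),interpolation=2),cv2.resize(b,(380,304),interpolation=2,dst=None) if 0 else cv2.copyMakeBorder(cv2.resize(b,(380,304),interpolation=2),0,59,0,0,0)])[:,:,::-1])
R=st["tcp_rot"];X=st["tcp_pos"];print(X,R)
T=X+R@[0,-.0187,.0866];print("tip",T,"w",proj(w,T),"s",proj(s,T),"dot w",proj(w,[.441,.241,.108]),"s",proj(s,[.441,.241,.108]))
```

```text
w tester [([228.0, 56.0, 289.0, 340.0], 0.71)]
w tester_point [([251.0, 60.0, 261.0, 85.0], 0.65)]
w marked_holder []
s tester [([218.0, 255.0, 264.0, 265.0], 0.72)]
s tester_point []
s marked_holder [([165.0, 246.0, 206.0, 292.0], 0.83)]
[0.3411 0.1605 0.0813] [[ 0.679  -0.0518  0.7323]
 [-0.7333  0.0009  0.6799]
 [-0.0359 -0.9987 -0.0374]]
tip [0.4055 0.2194 0.0967] w [256.4765  65.5202] s [212.897  258.8023] dot w [282.3105 -82.3546] s [200.1614 253.0284]
```

View pics/w5.png

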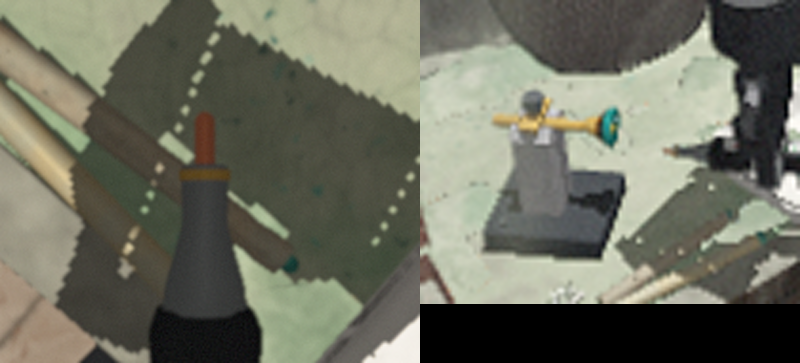

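Left panel: the tip points straight ahead at raw (257,59). Right panel (scene): the tip is at raw (214.7,259.7), about 45 mm short of the dot at (200.6,253.4), and low. I'll shift right 8 mm, up 13 mm and forward 22 mm, then check.

>>> apply_moves(
  plan=[
    {"travel":[0.17,-0.3,0],"spin":0,"claw":-1},
    {"travel":[0.17,-0.22,0],"spin":0,"claw":-1},
    {"travel":[0,0,0.3],"spin":0,"claw":-1},
    {"travel":[0,0,0.3],"spin":0,"claw":-1},
    {"travel":[0,0,0.3],"spin":0,"claw":-1},
    {"travel":[0,0,0],"spin":0,"claw":-1},
    {"travel":[0,0,0],"spin":0,"claw":-1},
  ],
)

```text
time: 18.03
tcp_pos: [0.3692, 0.1711, 0.0982]
tcp_rot: [[0.678, -0.043, 0.733], [-0.734, 0.004, 0.679], [-0.032, -0.999, -0.029]]
contact_force: [0.1, 0.3, -1.0]
finger_gap: 0.0227
```

Run:
```python
from h import *
np.set_printoptions(precision=4,suppress=True)
w=cams.read_camera("wrist");s=cams.read_camera("scene");st=telemetry.read_state()
a=w["frame"][0:150,190:340];b=s["frame"][235:275,185:235]
np.savez("w6.npz",**w);np.savez("s6.npz",**s)
cv2.imwrite("pics/w6.png",np.hstack([cv2.resize(a,(400,400),interpolation=2),cv2.copyMakeBorder(cv2.resize(b,(400,320),interpolation=2),0,80,0,0,0)])[:,:,::-1])
R=st["tcp_rot"];X=st["tcp_pos"];print(X,R)
T=X+R@[0,-.0187,.0866];D=np.array([.441,.241,.108]);print("tip",T,"w",proj(w,T),"s",proj(s,T),"dot w",proj(w,D),"s",proj(s,D),"delta in tool",R.T@(D-T))
```

```text
[0.3689 0.1708 0.0981] [[ 0.6783 -0.0436  0.7335]
 [-0.7341  0.0038  0.679 ]
 [-0.0324 -0.999  -0.0294]]
tip [0.4333 0.2296 0.1142] w [256.1192  65.3606] s [204.5708 251.0847] dot w [248.5899  29.3883] s [200.1614 253.0284] delta in tool [-0.0029  0.006   0.0136]
```

View pics/w6.png

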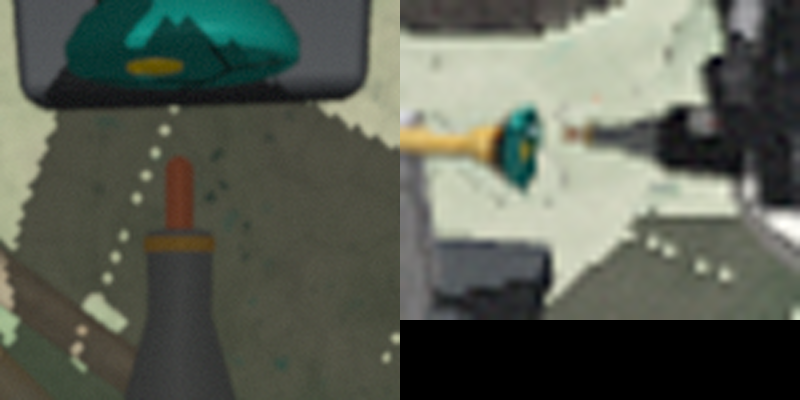

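Very clear: in the wrist view the tip is at panel (180,158) and the dot at (155,66), so the dot is about 3.9 mm to the left. In the scene view the tip sits about 6.5 mm higher than the dot, with about 14 mm to go. The base edge suggests about 2-3° more yaw. Correcting.

>>> apply_moves(
  plan=[
    {"travel":[-0.04,0.1,0],"spin":-1,"claw":-1},
    {"travel":[-0.03,0.1,0],"spin":-0.5,"claw":-1},
    {"travel":[0,0.05,0.1],"spin":0,"claw":-1},
    {"travel":[0,0,0.1],"spin":0,"claw":-1},
    {"travel":[0,0,0],"spin":0,"claw":-1},
    {"travel":[0,0,0],"spin":0,"claw":-1},
  ],
)

```text
time: 18.63
tcp_pos: [0.3702, 0.1759, 0.0902]
tcp_rot: [[0.7, -0.045, 0.713], [-0.714, 0.003, 0.7], [-0.034, -0.999, -0.03]]
contact_force: [0.2, 0.0, -1.6]
finger_gap: 0.0233
```

```bash
cat > chk.py <<'E'
from h import *
import sys
np.set_printoptions(precision=4,suppress=True)
w=cams.read_camera("wrist");s=cams.read_camera("scene");st=telemetry.read_state()
a=w["frame"][0:150,190:340];b=s["frame"][235:275,185:235]
cv2.imwrite("pics/"+sys.argv[1],np.hstack([cv2.resize(a,(400,400),interpolation=2),cv2.copyMakeBorder(cv2.resize(b,(400,320),interpolation=2),0,80,0,0,0)])[:,:,::-1])
hsv=cv2.cvtColor(w["frame"],cv2.COLOR_RGB2HSV)[:90,190:340]
y=(hsv[...,0]>20)&(hsv[...,0]<33)&(hsv[...,1]>150)&(hsv[...,2]>60); r=((hsv[...,0]<10)&(hsv[...,1]>110)&(hsv[...,2]>60))
for n,m in(("yellow",y),("copper",r)):
    k,l,q,c=cv2.connectedComponentsWithStats(m.astype(np.uint8))
    print(n,[((c[i]+[190,0]).round(1).tolist(),(q[i]+[190,0,0,0,0]).tolist()) for i in range(1,k) if q[i,4]>8])
R=st["tcp_rot"];X=st["tcp_pos"];print(round(st["time"],2),X,R[:,2],"F",st["contact_force"],"F along tool z",R[:,2]@st["contact_force"])
T=X+R@[0,-.0187,.0866];D=np.array([.441,.241,.108]);print("tip",T,"s",proj(s,T),"delta in tool",R.T@(D-T))
E
python3 chk.py w7.png
```

```text
yellow [([261.9, 32.2], [252, 30, 21, 5, 88])]
copper [([256.8, 73.4], [252, 60, 10, 26, 176])]
18.73 [0.3702 0.1758 0.0904] [ 0.7133  0.7003 -0.0298] F [ 0.564   1.1939 -0.9046] F along tool z 1.265265930491986
tip [0.4328 0.2364 0.1065] s [202.9393 254.1204] delta in tool [ 0.0024 -0.0019  0.009 ]
```

>>> apply_moves(
  plan=[
    {"travel":[0.08,-0.05,0.08],"spin":0,"claw":-1},
    {"travel":[0,0,0.08],"spin":0,"claw":-1},
    {"travel":[0,0,0.04],"spin":0,"claw":-1},
    {"travel":[0,0,0],"spin":0,"claw":-1},
  ],
)

```text
time: 19.07
tcp_pos: [0.376, 0.178, 0.0919]
tcp_rot: [[0.699, -0.044, 0.714], [-0.714, 0.004, 0.7], [-0.033, -0.999, -0.029]]
contact_force: [-0.1, 0.6, -1.7]
finger_gap: 0.0234
```

```bash
python3 chk.py w8.png
```

```text
yellow [([254.9, 50.2], [246, 49, 19, 4, 61])]
copper [([256.8, 72.4], [252, 60, 10, 26, 191])]
19.17 [0.3758 0.1779 0.0918] [ 0.7135  0.7001 -0.0293] F [ 0.7108 -0.0106 -0.809 ] F along tool z 0.5234533822372224
tip [0.4385 0.2385 0.1079] s [201.3151 253.1143] delta in tool [-0.     -0.0002  0.0036]
```

View pics/w8.png

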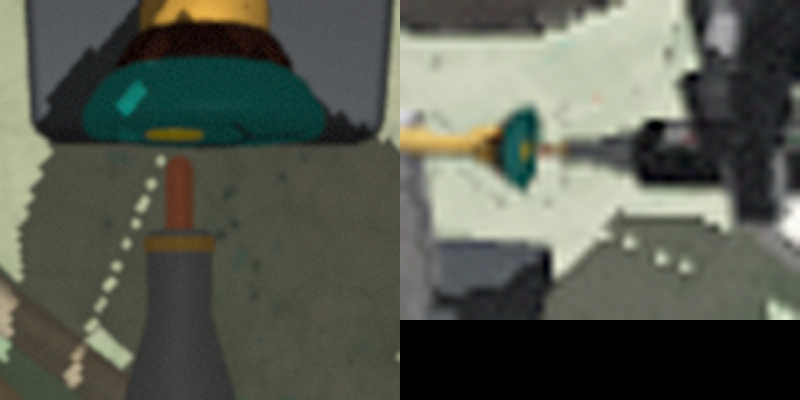

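Panel check: the tip is in line with the dot (0.8 mm off laterally), level with it in the scene view, and about 4 mm short. The base edge is now square to the tester. Advancing slowly.

>>> apply_moves(
  plan=[
    {"travel":[-0.02,0,0.06],"spin":0,"claw":-1},
    {"travel":[-0.01,0,0.06],"spin":0,"claw":-1},
    {"travel":[0,0,0.06],"spin":0,"claw":-1},
    {"travel":[0,0,0],"spin":0,"claw":-1},
  ],
)

```text
time: 19.5
tcp_pos: [0.3784, 0.1817, 0.0915]
tcp_rot: [[0.699, -0.045, 0.714], [-0.714, 0.003, 0.7], [-0.034, -0.999, -0.031]]
contact_force: [-0.6, -1.8, -0.9]
finger_gap: 0.0233
```

```bash
python3 chk.py w9.png
```

```text
yellow [([257.8, 62.0], [248, 61, 20, 4, 47])]
copper [([256.8, 75.1], [253, 65, 9, 21, 149])]
19.6 [0.3783 0.1816 0.0915] [ 0.7135  0.7    -0.0305] F [-1.7279 -1.2116 -0.7833] F along tool z -2.057045236930646
tip [0.441  0.2421 0.1076] s [199.8557 253.3072] delta in tool [ 0.0008 -0.0004 -0.0008]
```

Contact made: copper shortened by 5 px (about 2 mm), force about 2 N. Another 2 mm.

>>> apply_moves(
  plan=[
    {"travel":[0,0,0.05],"spin":0,"claw":-1},
    {"travel":[0,0,0.04],"spin":0,"claw":-1},
    {"travel":[0,0,0],"spin":0,"claw":-1},
    {"travel":[0,0,0],"spin":0,"claw":-1},
  ],
)

```text
time: 19.93
tcp_pos: [0.3798, 0.183, 0.0914]
tcp_rot: [[0.699, -0.046, 0.714], [-0.714, 0.002, 0.7], [-0.034, -0.999, -0.032]]
contact_force: [-1.8, -1.8, -0.1]
finger_gap: 0.0231
```

```bash
python3 chk.py w10.png
```

```text
yellow [([257.9, 67.6], [248, 67, 20, 3, 38])]
copper [([256.6, 77.5], [252, 70, 10, 16, 119])]
20.03 [0.3797 0.183  0.0914] [ 0.7136  0.6998 -0.0317] F [-1.7954 -0.9028 -0.0824] F along tool z -1.9103869490930252
tip [0.4424 0.2436 0.1073] s [199.2115 253.3269] delta in tool [ 0.0008 -0.0006 -0.0028]
```

Copper is down to 16 px from 26, about 3.9 mm in. One last look, letting a little time pass to check steadiness.

```bash
for i in 1 2 3; do python3 chk.py w11.png; done
```

```text
yellow [([258.0, 67.7], [248, 67, 20, 3, 39])]
copper [([257.0, 77.5], [253, 70, 9, 16, 115])]
20.13 [0.3798 0.183  0.0914] [ 0.7137  0.6998 -0.0315] F [-2.5057 -0.8817  0.449 ] F along tool z -2.4193322806083652
tip [0.4424 0.2435 0.1074] s [199.21 253.3 ] delta in tool [ 0.0008 -0.0006 -0.0028]
yellow [([257.7, 67.7], [248, 67, 20, 3, 38])]
copper [([256.9, 77.4], [253, 70, 9, 16, 115])]
20.23 [0.3798 0.183  0.0914] [ 0.7137  0.6998 -0.0315] F [-1.9385 -2.2304  0.3586] F along tool z -2.9555497648642657
tip [0.4424 0.2436 0.1074] s [199.2012 253.3028] delta in tool [ 0.0008 -0.0005 -0.0028]
yellow [([258.3, 67.6], [248, 67, 20, 3, 40])]
copper [([256.9, 77.5], [253, 70, 9, 16, 119])]
20.33 [0.3798 0.183  0.0914] [ 0.7137  0.6998 -0.0315] F [-1.5879 -2.9614  0.5235] F along tool z -3.2220678636758313
tip [0.4424 0.2435 0.1074] s [199.2084 253.3108] delta in tool [ 0.0008 -0.0006 -0.0028]
```

```bash
python3 -c "
from station import ctrl
print(ctrl.hand_in())"
```

```text
the job is handed in; nothing more can be done
None
```

I opened the drawer about 145 mm by its bar, took the tester out, and put its tip on the yellow dot. I handed in at about 20 s, with the gripper still holding the tester there. The hand-in gives no verdict.

**Last checks, over 0.3 s with the pose unchanging:**

| Check | Reading | Limit |
|---|---|---|
| Tip pushed into sleeve | about 3.9 mm (copper seen in the wrist camera down from 26 to 16 px) | 2–6.5 mm |
| Force along the tester | 1.9–3.2 N, with about 1 N of sensor noise | 1–6 N |
| Tip to dot, sideways | about 0.5 mm | 5.5 mm in all |
| Tip to dot, height | about 0.5 mm | 5.5 mm in all |
| Angle to the face | pitch about 2° down, yaw within about 3° | 10° |

**Weaker points:**
- **Final picture:** the viewer had reached its limit of 12 pictures, so the end state was checked by numbers only. Tip height comes from the scene view just before contact plus the arm's pose.
- **Yaw disagreement:** the brass rod gave a face direction of 40–44°, while the edge of the holder's base suggested 45–46°. I finished at 44.4°.
- **Calibration:** the wrist camera is off by about 2 mm, so I set the sideways aim by comparing tip and dot in the same picture.
- **Drawer bar:** a finger touched the drawer front lightly (about 8 N) before gripping the bar.
- **Tester grip:** I regripped the tester once, lower, before lifting it.

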